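# Latch the bread crate's gate

## Robot

A 6-joint arm with a two-finger parallel gripper is mounted at the origin on the work surface. World frame = base frame: x ahead of the robot, y to its left, z up, the work surface at z = 0. Lengths are in mm, angles in rad, forces in N, time in s.
With the tool pointing down it reaches from about 275 to 1000 mm from the base axis. Payload 8.4 kg.
Tool frame: the origin (TCP) lies on the centre line of the jaws, within the pads' length; the fingertips stand r.tip_reach ahead of it and the grasp point (between the pads) lies 11 mm behind it (r.tip_reach is the distance from the TCP to the fingertips, in mm); z points along the fingers, y is the line along which they close (so a half turn about z gives the same grasp; the last joint's range is limited). The gripper opens to 85 mm and grips with 20 to 120 N. Pads are 22 mm wide; open, the fingers measure 114 mm over their backs; the gripper's body (76 mm by 85 mm) begins 54 mm behind the grasp point. The pads swing forward as they close: fully open they stand 13 mm farther back than shut.
Start: joints at [-1.165, 0.353, 1.633, -0, 1.155, -0.002], TCP at [247.868, -573.75, 239.281] pointing down, gripper open.
Joint ranges: [-2.63, 2.63], [-0.92, 2.1], [0.06, 2.66], [-1.3, 4.44], [0, 2.69], [-3.02, 3.02]. Speed limits (rad/s): [2.22, 2.22, 2.79, 3.14, 3.14, 3.14].

## Interface

Orientations are given as [roll, pitch, yaw] about the fixed x, y, z axes, in that order (R = Rz(yaw) Ry(pitch) Rx(roll)).
In Python, from rig import r gives the robot as it stands.
- The arm moves only by the tool carry_out, never from a script. Its argument "targets" is a list of rows, each an object with "dp": the shift along the tool's x, y, z in mm, a list of three; "yaw": the turn about the tool's z in degrees. A call has 1 to 12 rows; each row is the pose to reach, as a shift and turn from the pose commanded when the call began, along the tool's axes at that moment; what a row does not reach only later rows make up. A row lasts 1/8 s, in which the tool goes at most 62.5 mm and 10.7 degrees, less where a joint would pass 70% of its speed; a pose out of reach is approached as far as the arm can. A call with a gripper value outside its range is refused whole. "fingers" is the opening, from -1 (shut) to 1 (fully open), so that 0 is half open, set as the call begins (left out, the last holds). The fingers move at their own pace and stop on an object; "grip_force" is the grip in N (left out, the last holds). Time passes only in rows, so rows that repeat a pose let the fingers close. It gives the time, the measured TCP pose, the force, the opening and the grip force at its end, in the units of the state.
- r.sense(): the state, without advancing time (a new reading comes with each control period).
- r.grab_frame(name): name is "scene" or "top" or "wrist"; returns the picture (384x512x3 uint8, red, green, blue); there is no depth.
- r.get_calibration(name): a dict with "fx", "fy", "cx", "cy" (pixels), "rvec" (rotation vector, rad) and "tvec" (3), from world to camera coordinates, as OpenCV has them. Camera axes: x right, y down, z forward; pixel columns grow to the right and rows downward; lengths in mm; the calibration is good to about 2 mm. A picture is of the moment at which its call begins: read the wrist's pose just before it. get_calibration takes no time and is no camera call; for the wrist camera it gives the pose at the moment of the call.
- r.sign_off(): hands the job in; it is judged then, once.
The state is a dict: "clock": time; "qpos": joint angles; "qvel": joint speeds; "joint_efforts": joint torques, N m; "eef_pos": TCP position; "tcp_rot": TCP orientation; "contact_force": force on the tool from outside, world axes, zero at the start; "wrist_torque": the same for the moment, N m; "opening": opening from 0.0 (shut) to 1.0 (fully open); "grasp_force": force on a finger pad.
Only numpy, scipy, OpenCV 4.12 (cv2) and the standard library are available. Lean on these libraries where they do the work, as an engineer would, in place of code of your own. Each camera call takes 0.05 s, during which the arm holds its last target. There are 200 camera calls.

## Task

Shut the open gate of the wooden bread crate and latch it: lift the steel latch bar by its red grip, swing the gate gently in until the bar is above the yellow keeper, feel for the keeper's notch and let the bar drop fully home in it, then let go so that the latch alone holds the gate against its spring buffer. Press lightly, never more than about 20 N between bar and keeper, and leave the loaf tins and the other things on the table where they are.

Things in the scene. Friction and masses are not known exactly. Their poses are not given: they have to be found in the camera images.
- crate: Fixed wooden bread crate, 290 mm wide (y), 240 mm deep (x), walls 100 mm high, open on its front (-x) side where the gate hangs. Origin on the table at the centre of the crate; +x points into the crate away from the gate, +y towards the hinge post, z up. Stands at varying places and yaw on the table.
- hinge (a point): Point on the table on the gate's upright hinge axis: 120 mm in front of (-x) and 125 mm to +y of the crate's origin.
- gate (a joint): Angle of the wooden gate (253 mm wide, 16 mm thick, top 105 mm above the table). 0: shut, lying along the crate's -y from the hinge; grows as it swings open towards the crate's -x. Range -0.09 to 0.95 rad; starts 0.35 to 0.7 open and stays where left, except where the buffer pushes it (see gate_edge).
- latch (a joint): Angle of the steel latch bar about its level pivot on top of the gate. 0: level, at rest on the gate or fully home in the notch; grows as the free end rises, up to 0.7 rad; it falls back by its own weight (0.17 to 0.37 kg). About 0.066 rad when it lies on the keeper's front land.
- bar: The latch bar, 10 mm thick, 22 mm high, in the gate's plane. Origin on its pivot, 40 mm from the hinge axis, 125 mm above the table; x square to the gate, into the crate; at rest the bar runs along its own -y to 300 mm from the hinge axis, past the gate's free edge.
- bar_grip (a point): Point in the red grip, an upright fin on the bar, 12 mm thick (square to the gate), 28 mm long (along the bar), 45 mm high, free on both sides for fingers. It lies 170 mm along the bar from the pivot (210 mm from the hinge axis) and 40 mm above the pivot's level: 165 mm above the table at rest, 16 mm below the fin's top, 29 mm above the bar's top face.
- bar_tip (a point): Middle of the bar's underside where it meets the keeper, 245 mm along the bar from the pivot (285 mm from the hinge axis), 114 mm above the table when the bar is at rest.
- keeper: Dark steel base plate on the crate's keeper post, 98 mm (x) by 24 mm (y), origin 100 mm above the table, axes as the crate's. The yellow keeper block, 16 mm wide, is bolted on it anywhere from 14 mm nearer to 14 mm farther along x than the plate's middle: different each time, not measured, and pressing does not shift it.
- keeper_mid (a point): Same point as keeper_land: where the notch's centre would be if the block sat in the plate's middle. The true notch is up to 14 mm off along the keeper's x, either way. With the bar over this point the gate is at 0 rad, 285 mm from the hinge axis.
- keeper_land (a point): Height of the yellow block's front land: middle of the plate, 130 mm above the table (16 mm above the resting bar's underside). Block from -x to +x: land 24 mm long with a square front, so the bar must be lifted over it; notch 13.5 mm wide, floor 110 mm above the table; back wall 20 mm thick, top 168 mm above the table, which stops the bar.
- gate_edge (a point): Top corner of the gate's free edge, 253 mm from the hinge axis, 105 mm above the table. A sprung rubber buffer on the crate meets the gate's inner face 235 mm from the hinge axis at about 0.085 rad and pushes it open with 0.2 N for each mm it is pressed in: about 4 N with the gate at 0 rad.
- tin_a: Loose lidded metal loaf tin in the crate, 148 x 78 x 68 mm, origin under its centre. Leave alone.
- tin_b: Another loaf tin like it, beside it in the crate. Leave alone.
- water_bottle: Loose clear bottle, 64 mm wide, 210 mm high, origin under its centre. Leave alone.
- salt_jar: Loose glass jar with red cap, 70 mm wide, 90 mm high, origin under its centre. Leave alone.
- bowl: Loose steel bowl, 150 mm wide, 60 mm high, origin under its centre. Leave alone.
- brush: Loose flat brush lying on the table, 200 mm long. Leave alone.
- scraper: Loose dough scraper lying on the table, 116 x 110 x 18 mm. Leave alone.

How it is judged:
By the outcome, as a careful person would: the job done as asked, in the order asked, and still so for the second after the job is handed in, with the robot touching nothing.
It also fails if it takes over 48 s, if anything falls off the work surface, if the arm or the gripper's body presses on something with over 40 N, if the wrist force passes 120 N, or if a joint passes its speed limit or range.

## Working session

There is one attempt and no reset: what is moved stays moved. The work goes in short steps, Python scripts to look and compute and a tool call to move; the robot and the scene stay as the last step left them, time stands still between calls to the robot, and variables do not carry over. Pictures are saved under pics/ and viewed, at most 10 in all, crops included, and the job is handed in when it is done.

Besides the shell and the picture viewer there is one more tool, called after ">>>" as name(argument=value, ...) on one line, values as JSON. carry_out: Moves the arm, as the interface text tells. Its arguments: {"type":"object","properties":{"targets":{"type":"array","items":{"type":"object","properties":{"dp":{"type":"array","items":{"type":"number"}},"yaw":{"type":"number"}}}},"fingers":{"type":"number"},"grip_force":{"type":"number"}},"required":["targets"]}

```bash
mkdir -p pics; ls; python3 - <<'E'
from rig import r
import cv2
s=r.sense();print(s, r.tip_reach)
for n in("scene","top"):
    im=r.grab_frame(n);cv2.imwrite(f"pics/{n}0.png",im[:,:,::-1]);print(n,r.get_calibration(n))
a=cv2.imread("pics/scene0.png");b=cv2.imread("pics/top0.png")
E
```

```text
pics
{'clock': 0.0, 'qpos': array([-1.16537547e+00,  3.53641829e-01,  1.63414901e+00, -1.75837878e-06,
        1.15520470e+00, -2.38497031e-03]), 'qvel': array([-5.69665833e-05,  5.43139148e-04, -2.72730805e-04, -2.19834192e-03,
       -3.39626582e-04, -1.53172835e-03]), 'joint_efforts': array([ 3.63979954e-03, -6.05250120e+01, -3.42062974e+01,  2.86829491e-04,
        9.28203663e-03, -3.58922534e-06]), 'eef_pos': array([ 247.69329779, -573.30571529,  238.55925739]), 'tcp_rot': array([-3.14018977e+00, -1.73814433e-06,  4.07806537e-01]), 'contact_force': array([ 0.83347001,  0.34563224, -0.02795464]), 'wrist_torque': array([-0.00074834,  0.03449909, -0.0293819 ]), 'grasp_force': 0.0, 'opening': 1.0001098090806324} 8.0
scene {'fx': 457.1883948711478, 'fy': 457.1883948711478, 'cx': 264.67615551946704, 'cy': 194.06547843835418, 'rvec': array([ 0.7550693 ,  2.77392137, -0.83728512]), 'tvec': array([ 469.86308632, -177.93699849, 1853.6126432 ])}
top {'fx': 468.80590363189623, 'fy': 468.80590363189623, 'cx': 250.9561110144664, 'cy': 184.9258682910533, 'rvec': array([ 2.13205658, -2.18796103,  0.11131881]), 'tvec': array([  29.50421462,  561.17295422, 1806.31682307])}
```

View pics/top0.png

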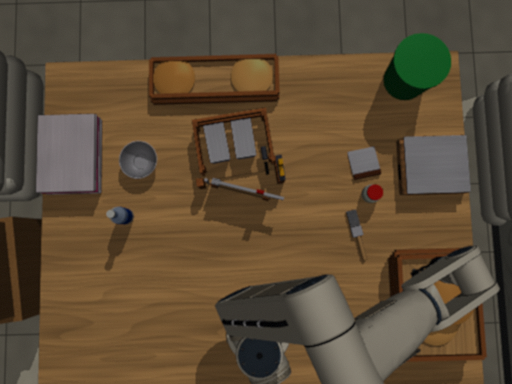

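View pics/scene0.png

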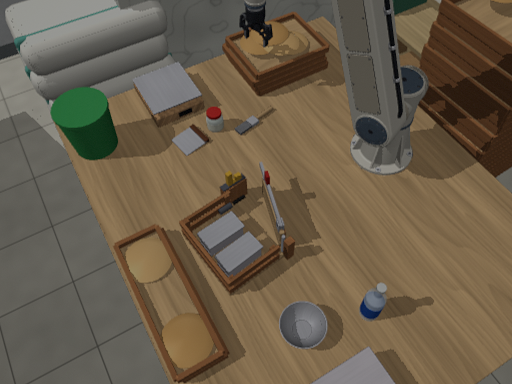

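The top view shows the crate at about (235,145), the hinge near (208,183), the red grip at (262,193) and the yellow keeper at (281,168). The scene view shows the grip at (267,178) and the keeper at (233,183). Next I'll measure coarsely.

```bash
cat >h.py <<'E'
import cv2,numpy as np
def cam(c):
    R=cv2.Rodrigues(np.array(c["rvec"],float))[0];t=np.array(c["tvec"],float).ravel()
    K=np.array([[c["fx"],0,c["cx"]],[0,c["fy"],c["cy"]],[0,0,1]]);return K,R,t
def onz(c,uv,z):
    K,R,t=cam(c);o=-R.T@t;d=R.T@np.linalg.inv(K)@np.array([uv[0],uv[1],1.]);return o+d*(z-o[2])/d[2]
def tri(c1,u1,c2,u2):
    P=[K@np.c_[R,t] for K,R,t in(cam(c1),cam(c2))]
    X=cv2.triangulatePoints(P[0],P[1],np.array(u1,float).reshape(2,1),np.array(u2,float).reshape(2,1));return (X[:3]/X[3]).ravel()
def proj(c,X):
    K,R,t=cam(c);p=K@(R@np.array(X,float)+t);return p[:2]/p[2]
def blobs(bgr,lo,hi,mn=8):
    h=cv2.cvtColor(bgr,cv2.COLOR_BGR2HSV);m=cv2.inRange(h,lo,hi)
    n,l,s,c=cv2.connectedComponentsWithStats(m);return [(tuple(c[i].round(1)),s[i].tolist()) for i in range(1,n) if s[i][4]>=mn],m
YEL=((18,140,90),(35,255,255));RED=((0,170,80),(5,255,255));RED2=((172,150,80),(180,255,255))
E
python3 - <<'E'
from rig import r
from h import *
for n in("scene","top"):
    im=cv2.imread(f"pics/{n}0.png")
    for k,c in(("Y",YEL),("R",RED),("R2",RED2)): print(n,k,blobs(im,*c)[0])
a=cv2.resize(cv2.imread("pics/top0.png")[100:215,185:300],None,fx=5,fy=5,interpolation=2)
cv2.imwrite("pics/top0c.png",a)
c=r.get_calibration("top")
print(onz(c,(208,183),125),onz(c,(262,193),165),onz(c,(283,198),125),onz(c,(281,168),140))
print({k:v for k,v in r.get_calibration("wrist").items()})
E
```

```text
scene Y [((np.float64(227.2), np.float64(176.2)), [225, 171, 7, 14, 49]), ((np.float64(235.4), np.float64(176.1)), [232, 172, 9, 11, 42])]
scene R [((np.float64(213.1), np.float64(112.0)), [206, 107, 15, 12, 134]), ((np.float64(266.5), np.float64(174.2)), [265, 171, 5, 7, 22])]
scene R2 []
top Y [((np.float64(255.1), np.float64(69.5)), [243, 59, 28, 21, 239]), ((np.float64(183.0), np.float64(67.1)), [178, 63, 11, 9, 74]), ((np.float64(280.7), np.float64(160.8)), [278, 158, 6, 6, 25]), ((np.float64(281.8), np.float64(171.5)), [280, 167, 5, 9, 35])]
top R [((np.float64(374.7), np.float64(191.9)), [367, 185, 16, 15, 188]), ((np.float64(260.1), np.float64(190.9)), [257, 190, 7, 3, 18])]
top R2 []
[562.71608367 174.06265519 125.        ] [516.29777994 -25.23413987 165.        ] [ 499.41270219 -103.12793122  125.        ] [609.64330954 -98.48741117 140.        ]
{'fx': 340.83448812698083, 'fy': 340.83448812698083, 'cx': 252.85587490687195, 'cy': 185.0543662475124, 'rvec': array([-2.40918166,  1.58461024,  0.23783335]), 'tvec': array([-625.05816337,  -37.47864536,  379.63369836])}
```

View pics/top0c.png

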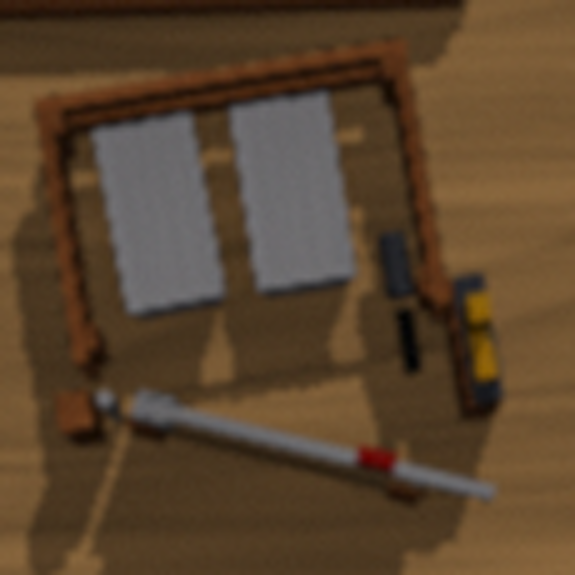

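The zoomed crop shows the hinge pin at (105,400), the bar running to its tip at (490,492), the red grip at (377,458), and the keeper plate around (477,345) with two yellow parts. The notch is near y≈325. I'll look closer with the wrist camera.

```bash
python3 - <<'E'
from rig import r
from h import *
from scipy.spatial.transform import Rotation as Ro
s=r.sense();c=r.get_calibration("wrist");K,R,t=cam(c)
T=Ro.from_euler("xyz",s["tcp_rot"]).as_matrix()
o=-R.T@t
print("cam off tool",T.T@(o-s["eef_pos"]),"cam axes in tool\n",(T.T@R.T).round(3))
print("T",T.round(3))
p=np.array([540,-55,420.])
print("dp",T.T@(p-s["eef_pos"]))
E
```

```text
cam off tool [  75.09150549    0.44034816 -135.14403126] cam axes in tool
 [[-0.001 -0.956 -0.293]
 [ 1.    -0.001  0.001]
 [-0.001 -0.293  0.956]]
T [[ 0.918  0.397 -0.   ]
 [ 0.397 -0.918  0.001]
 [ 0.    -0.001 -1.   ]]
dp [ 473.90762682 -360.1732648  -180.90549294]
```

>>> carry_out(targets=[{"dp": [526,-430,-181],"yaw": -54},{"dp": [526,-430,-181],"yaw": -54},{"dp": [526,-430,-181],"yaw": -54},{"dp": [526,-430,-181],"yaw": -54},{"dp": [526,-430,-181],"yaw": -54},{"dp": [526,-430,-181],"yaw": -54},{"dp": [526,-430,-181],"yaw": -54},{"dp": [526,-430,-181],"yaw": -54},{"dp": [526,-430,-181],"yaw": -54},{"dp": [526,-430,-181],"yaw": -54},{"dp": [526,-430,-181],"yaw": -54},{"dp": [526,-430,-181],"yaw": -54}])

```text
clock: 1.6
eef_pos: [561.4, 32.6, 420.6]
tcp_rot: [3.141, -0.001, 1.354]
contact_force: [0.2, 0.3, 0.3]
opening: 0.998
grasp_force: 0.0
```

```bash
python3 - <<'E'
from rig import r
from h import *
import json
r.grab_frame("wrist")
c=r.get_calibration("wrist");im=r.grab_frame("wrist")[:,:,::-1].copy();cv2.imwrite("pics/w1.png",im)
json.dump({k:np.array(v).tolist() for k,v in c.items()},open("w1.json","w"))
for n,q in(("Y",YEL),("R",RED)): print(n,blobs(im,*q,30)[0])
cv2.imwrite("pics/w1b.png",cv2.resize(im,(800,600),interpolation=2))
print(r.sense()["eef_pos"])
E
```

```text
Y [((np.float64(200.7), np.float64(194.0)), [0, 0, 512, 366, 75377]), ((np.float64(281.3), np.float64(16.3)), [246, 0, 89, 42, 737]), ((np.float64(458.6), np.float64(12.3)), [450, 0, 17, 28, 146]), ((np.float64(273.5), np.float64(113.7)), [233, 22, 102, 168, 5711]), ((np.float64(460.0), np.float64(33.0)), [455, 28, 12, 11, 51]), ((np.float64(394.3), np.float64(54.6)), [375, 39, 39, 31, 309]), ((np.float64(463.6), np.float64(58.0)), [458, 43, 10, 33, 85]), ((np.float64(351.2), np.float64(72.9)), [323, 57, 59, 34, 371]), ((np.float64(314.1), np.float64(85.8)), [309, 78, 10, 17, 35]), ((np.float64(307.2), np.float64(86.8)), [303, 80, 9, 15, 30]), ((np.float64(227.3), np.float64(94.3)), [224, 89, 8, 10, 30]), ((np.float64(316.0), np.float64(117.0)), [306, 102, 18, 30, 125]), ((np.float64(415.7), np.float64(132.4)), [410, 125, 13, 16, 42]), ((np.float64(338.0), np.float64(154.8)), [332, 150, 15, 10, 30]), ((np.float64(61.3), np.float64(382.0)), [49, 379, 22, 5, 43])]
R [((np.float64(230.7), np.float64(199.7)), [226, 189, 11, 23, 236])]
[560.47811305  30.63849402 419.94543319]
```

View pics/w1b.png

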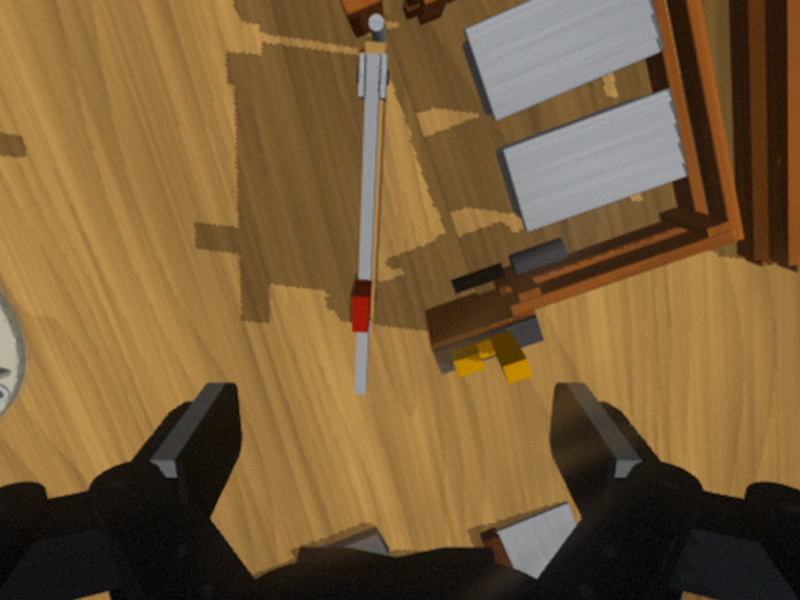

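The wrist view (800×600) shows the hinge pin at (376,22), the bar end at (360,393), the fin at about (361,305), the dark plate with its outer edge from (441,372) to (543,341), and the yellow land at (467,360) with the back wall at (511,357). I'll take a closer view of the keeper.

>>> carry_out(targets=[{"dp": [-45,22,40]},{"dp": [-90,44,80]},{"dp": [-134,66,120]},{"dp": [-134,66,120]},{"dp": [-134,66,120]}])

```text
schema error: expected keys dp, yaw
```

```bash
python3 - <<'E'
from rig import r
from h import *
import json
c=r.get_calibration("wrist");im=r.grab_frame("wrist")[:,:,::-1].copy();cv2.imwrite("pics/w2.png",im)
json.dump({k:np.array(v).tolist() for k,v in c.items()},open("w2.json","w"))
s=r.sense();print(s["eef_pos"],s["clock"])
cv2.imwrite("pics/w2b.png",cv2.resize(im[0:270,130:490],(800,600),interpolation=2))
E
```

```text
[559.86159711  29.41219282 419.60106877] 1.75
```

View pics/w2b.png

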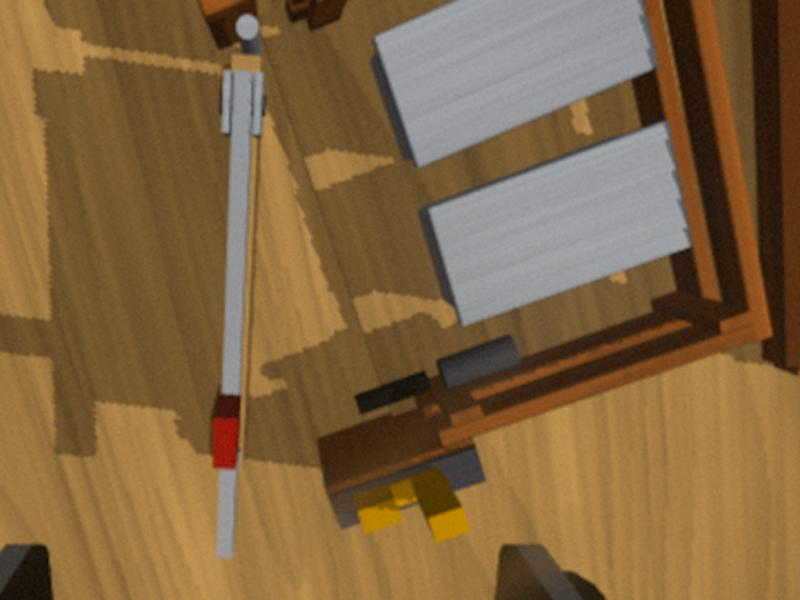

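The move was refused because each row needs a yaw key, so this is the first view zoomed. The fin's top face is at (226,442) and the yellow block spans about (357..467, 470..540). Now I'll move.

>>> carry_out(targets=[{"dp": [-45,22,40],"yaw": 0},{"dp": [-90,44,80],"yaw": 0},{"dp": [-134,66,120],"yaw": 0},{"dp": [-134,66,120],"yaw": 0},{"dp": [-134,66,120],"yaw": 0}])

```text
clock: 2.38
eef_pos: [594.3, -116.9, 300.2]
tcp_rot: [-3.141, -0.0, 1.348]
contact_force: [-0.2, 0.6, 0.9]
opening: 1.005
grasp_force: 0.0
```

```bash
python3 - <<'E'
from rig import r
from h import *
import json
c=r.get_calibration("wrist");im=r.grab_frame("wrist")[:,:,::-1].copy();cv2.imwrite("pics/w2.png",im)
json.dump({k:np.array(v).tolist() for k,v in c.items()},open("w2.json","w"))
s=r.sense();print(s["eef_pos"],s["clock"])
cv2.imwrite("pics/w2b.png",cv2.resize(im,(800,600),interpolation=2))
E
```

```text
[ 594.85448026 -116.09183622  301.01445544] 2.425
```

View pics/w2b.png

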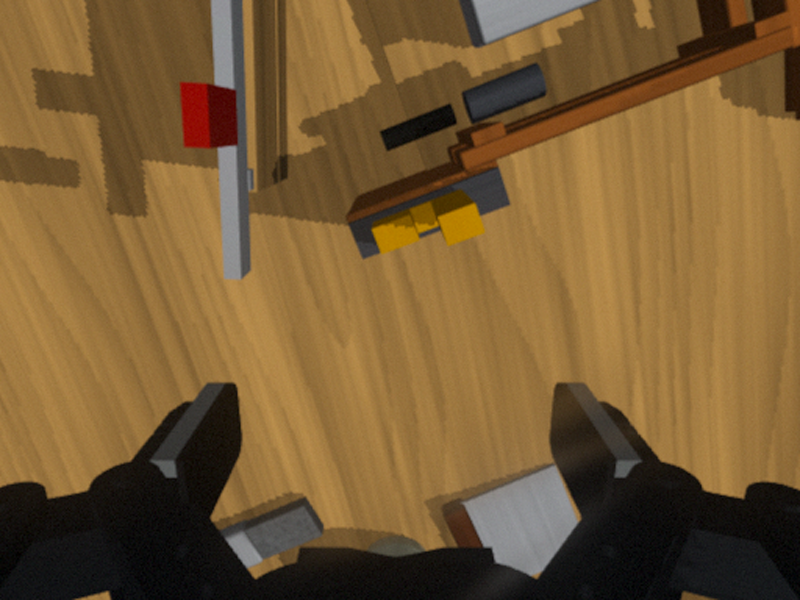

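The close view (800×600) shows the land's corners at (372,226), (381,254), (420,242) and (410,212). The back wall's top front edge runs from (437,211) to (446,245). The plate corners are (363,258), (509,205) and (499,168), the bar end is (233,278), and the fin top is (181..209, 84..148).

```bash
python3 - <<'E'
from h import *
import json
w1=json.load(open("w1.json"));w2=json.load(open("w2.json"));k=.64
P=lambda c,u,v,z:onz(c,((u+.5)*k-.5,(v+.5)*k-.5),z)
f=lambda a:np.round(a,1)
print("bar end w2",f(P(w2,233,278,136)),"w1",f(P(w1,360,393,136)))
print("bar along w1",f(P(w1,369,170,136)), "w2 top", f(P(w2,226,5,136)))
print("pin tri z? w1@105,125,150",[f(P(w1,376,22,z)) for z in(105,125,140,150)])
print("fin top w2",f(P(w2,181,84,181)),f(P(w2,209,83,181)),f(P(w2,209,148,181)),f(P(w2,184,146,181)),"ctr",f(P(w2,195.5,115,181)))
print("land",[f(P(w2,u,v,130)) for u,v in((372,226),(381,254),(420,242),(410,212))])
print("wall",[f(P(w2,u,v,168)) for u,v in((437,211),(446,245),(484,232),(475,195))])
print("plate",[f(P(w2,u,v,z)) for z in (100,106) for u,v in((363,258),(509,205),(499,168),(350,220))])
im=cv2.imread("pics/w2.png");cv2.imwrite("pics/w2k.png",cv2.resize(im[95:175,210:335],None,fx=6,fy=6,interpolation=2))
im1=cv2.imread("pics/w1.png");print()
# scene view of pin via projections
E
```

```text
bar end w2 [ 500.  -106.1  136. ] w1 [ 499.7 -106.7  136. ]
bar along w1 [551.5  77.7 136. ] w2 top [540.9  31.5 136. ]
pin tri z? w1@105,125,150 [array([580.4, 182.7, 105. ]), array([580.3, 179.2, 125. ]), array([580.2, 176.7, 140. ]), array([580.2, 174.9, 150. ])]
fin top w2 [521.9  -5.7 181. ] [534.3  -8.  181. ] [525.2 -34.8 181. ] [514.3 -31.3 181. ] ctr [523.9 -19.6 181. ]
land [array([585.9, -95.4, 130. ]), array([ 587.1, -112.7,  130. ]), array([ 611. , -110.7,  130. ]), array([609. , -92.3, 130. ])]
wall [array([622.6, -88.8, 168. ]), array([ 623.7, -106.9,  168. ]), array([ 643.8, -104.6,  168. ]), array([642.7, -85.2, 168. ])]
plate [array([ 572.8, -119.4,  100. ]), array([ 670.4, -106.5,  100. ]), array([668. , -82.7, 100. ]), array([570.7, -93.6, 100. ]), array([ 573.5, -118.1,  106. ]), array([ 669.3, -105.4,  106. ]), array([667., -82., 106.]), array([571.4, -92.7, 106. ])]
```

View pics/w2k.png

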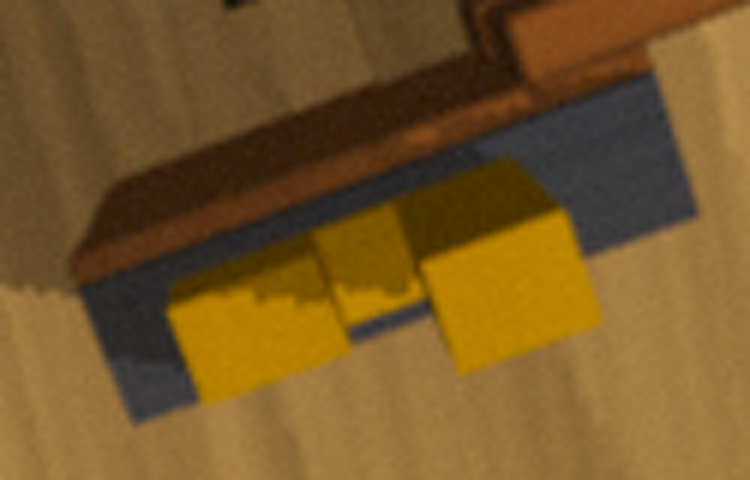

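Measurements give the hinge at about (581,181), a gate angle of about 0.42, the fin at (523.5,-20.5), and the notch at about (616.5,-100), which is roughly 4 mm nearer than the plate's middle. I'll approach the fin.

>>> carry_out(targets=[{"dp": [20,-24,22],"yaw": 1},{"dp": [40,-48,43],"yaw": 2},{"dp": [60,-72,65],"yaw": 3},{"dp": [77.5,-90.5,86],"yaw": 3.2},{"dp": [77.5,-90.5,86],"yaw": 3.2},{"dp": [77.5,-90.5,86],"yaw": 3.2},{"dp": [77.5,-90.5,86],"yaw": 3.2}], fingers=0, grip_force=20)

```text
clock: 3.3
eef_pos: [525.2, -20.6, 215.6]
tcp_rot: [3.139, -0.0, 1.294]
contact_force: [0.1, 0.4, 0.7]
opening: 0.503
grasp_force: 0.0
```

```bash
python3 - <<'E'
from rig import r
from h import *
c=r.get_calibration("wrist");im=r.grab_frame("wrist")[:,:,::-1].copy();cv2.imwrite("pics/w3.png",im)
s=r.sense();print(s["eef_pos"],s["tcp_rot"],s["clock"],s["contact_force"])
print([b for b in blobs(im,*RED,20)[0]])
b=blobs(im,*RED,20)[0]
for z in(136,181):print(z,onz(c,b[0][0],z))
print("pred fin top",proj(c,(523.5,-20.5,181)),"tcp",proj(c,s["eef_pos"]))
cv2.imwrite("pics/w3b.png",cv2.resize(im,(600,450)))
E
```

```text
[524.99024315 -20.68435448 215.32516549] [ 3.13961024e+00 -3.58249523e-04  1.29398063e+00] 3.35 [-1.06077997 -0.23377073 -0.74703017]
[((np.float64(243.3), np.float64(192.5)), [238, 188, 11, 10, 32]), ((np.float64(253.7), np.float64(192.4)), [249, 189, 10, 8, 30]), ((np.float64(248.5), np.float64(221.9)), [237, 196, 23, 52, 1039])]
136 [520.77911128 -15.75333664 136.        ]
181 [525.97992939  -1.72930554 181.        ]
pred fin top [248.67375497 225.38577347] tcp [251.38716665 256.33769957]
```

View pics/w3b.png

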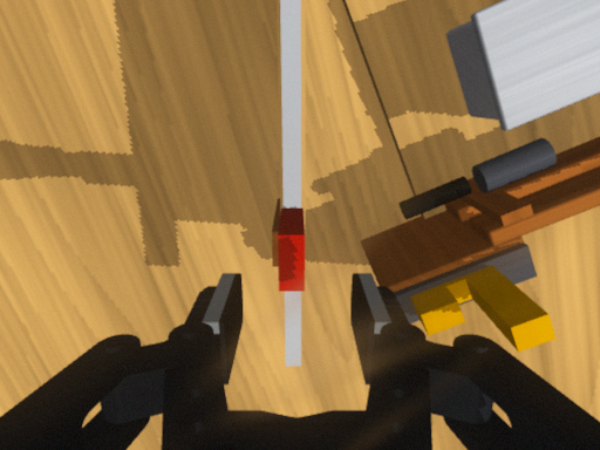

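The view (600×450) shows the fin top at (292,262), between the fingertips at x=241 and x=352, with the bar parallel to the tool x axis. I'll descend and then grip.

>>> carry_out(targets=[{"dp": [0,-1.5,20],"yaw": 0},{"dp": [0,-1.5,40],"yaw": 0},{"dp": [0,-1.5,59],"yaw": 0},{"dp": [0,-1.5,59],"yaw": 0},{"dp": [0,-1.5,59],"yaw": 0}])

```text
clock: 3.98
eef_pos: [523.2, -20.1, 156.1]
tcp_rot: [3.141, -0.0, 1.294]
contact_force: [0.7, -0.2, 0.1]
opening: 0.498
grasp_force: 0.0
```

>>> carry_out(targets=[{"dp": [0,0,0],"yaw": 0},{"dp": [0,0,0],"yaw": 0},{"dp": [0,0,0],"yaw": 0},{"dp": [0,0,0],"yaw": 0},{"dp": [0,0,0],"yaw": 0},{"dp": [0,0,0],"yaw": 0}], fingers=-1, grip_force=25)

```text
clock: 4.72
eef_pos: [522.9, -19.8, 156.0]
tcp_rot: [3.14, -0.0, 1.295]
contact_force: [-0.8, -1.1, 6.2]
opening: 0.135
grasp_force: 32.4
```

>>> carry_out(targets=[{"dp": [1,0,-4],"yaw": 0},{"dp": [2,0,-8],"yaw": 0},{"dp": [3.5,0,-13],"yaw": 0},{"dp": [5,0,-17],"yaw": 0},{"dp": [6.5,0,-22],"yaw": 0},{"dp": [6.5,0,-22],"yaw": 0},{"dp": [6.5,0,-22],"yaw": 0}])

```text
clock: 5.6
eef_pos: [524.5, -13.3, 177.4]
tcp_rot: [3.141, -0.001, 1.294]
contact_force: [0.2, 3.0, -3.0]
opening: 0.137
grasp_force: 30.8
```

```bash
python3 - <<'E'
from rig import r
from h import *
s=r.sense();print(s["eef_pos"],s["tcp_rot"],s["contact_force"],s["opening"],s["grasp_force"])
# swing plan about hinge from actual pose, in tool axes of now
p=s["eef_pos"][:2];H=np.array([581,181.])
y=s["tcp_rot"][2];X=np.array([np.cos(y),np.sin(y)]);Y=np.array([np.sin(y),-np.cos(y)])
d0=p-H;print("r",np.hypot(*d0),"ang",np.arctan2(d0[0],-d0[1]))
for a in np.arange(.05,.47,.05):
    R=np.array([[np.cos(a),-np.sin(a)],[np.sin(a),np.cos(a)]]);q=H+R@d0-p
    print(round(a,2),(X@q).round(1),(Y@q).round(1),round(-np.degrees(a),1))
E
```

```text
[524.48341745 -13.25531821 177.38839726] [ 3.14120701e+00 -5.96060667e-04  1.29435672e+00] [ 0.16403059  2.98410283 -3.04748139] 0.13738903775473066 30.761759877204895
r 202.30979401726168 ang -0.28312399901279794
0.05 0.2 10.1 -2.9
0.1 0.9 20.2 -5.7
0.15 2.1 30.2 -8.6
0.2 3.8 40.2 -11.5
0.25 6.0 50.1 -14.3
0.3 8.6 59.8 -17.2
0.35 11.8 69.5 -20.1
0.4 15.4 78.9 -22.9
0.45 19.6 88.1 -25.8
```

>>> carry_out(targets=[{"dp": [0,5,0],"yaw": -1.4},{"dp": [0.2,10.1,0],"yaw": -2.9},{"dp": [0.5,15.2,0],"yaw": -4.3},{"dp": [0.9,20.2,0],"yaw": -5.7},{"dp": [1.5,25.2,0],"yaw": -7.2},{"dp": [2.1,30.2,0],"yaw": -8.6},{"dp": [2.9,35.2,0],"yaw": -10},{"dp": [3.8,40.2,0],"yaw": -11.5},{"dp": [4.9,45.2,0],"yaw": -12.9},{"dp": [6,50.1,0],"yaw": -14.3},{"dp": [6,50.1,0],"yaw": -14.3},{"dp": [6,50.1,0],"yaw": -14.3}])

```text
clock: 7.1
eef_pos: [574.5, -21.0, 177.0]
tcp_rot: [-3.141, -0.001, 1.545]
contact_force: [-0.1, 6.2, -3.7]
opening: 0.135
grasp_force: 30.7
```

```bash
python3 - <<'E'
from rig import r
from h import *
c=r.get_calibration("wrist");im=r.grab_frame("wrist")[:,:,::-1].copy();cv2.imwrite("pics/w4.png",im)
s=r.sense();print(s["eef_pos"],s["tcp_rot"],s["contact_force"],s["opening"],s["grasp_force"])
p=s["eef_pos"][:2];H=np.array([581,181.])
y=s["tcp_rot"][2];X=np.array([np.cos(y),np.sin(y)]);Y=np.array([np.sin(y),-np.cos(y)])
d0=p-H;a0=np.arctan2(d0[0],-d0[1]);print("r",np.hypot(*d0),"ang",a0)
for a in np.array([0.05,.08,.1,.12,.126,.132,.14])-a0:
    R=np.array([[np.cos(a),-np.sin(a)],[np.sin(a),np.cos(a)]]);q=H+R@d0-p
    print(round(a+a0,3),(X@q).round(1),(Y@q).round(1),round(-np.degrees(a),1))
for z in (0,): pass
cv2.imwrite("pics/w4b.png",cv2.resize(im[100:340,120:440],(800,600),interpolation=2))
E
```

```text
[574.42744138 -20.98033863 177.05041697] [-3.14139233e+00 -9.67513589e-04  1.54477224e+00] [ 0.55792445  6.19315017 -3.33637099] 0.13946422470851388 30.712333917617798
r 202.08724779539145 ang -0.03252910785843928
0.05 0.6 16.7 -4.7
0.08 1.1 22.7 -6.4
0.1 1.6 26.7 -7.6
0.12 2.1 30.7 -8.7
0.126 2.3 31.9 -9.1
0.132 2.5 33.1 -9.4
0.14 2.8 34.7 -9.9
```

View pics/w4b.png

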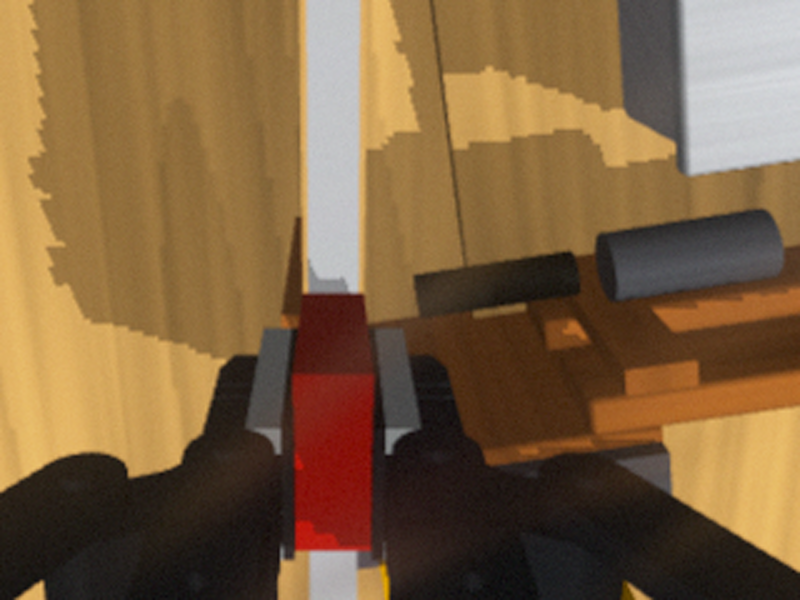

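The fin is held squarely, with its top at (335,455) between the pads. The bar's underside is about 144 mm high, above the land. I'll swing further over the land.

>>> carry_out(targets=[{"dp": [0.8,5.5,0],"yaw": -1.5},{"dp": [1.2,11,0],"yaw": -3.1},{"dp": [1.6,16.7,0],"yaw": -4.7},{"dp": [2.1,22.7,1.5],"yaw": -6.4},{"dp": [2.4,26.7,4],"yaw": -7.6},{"dp": [2.4,26.7,5],"yaw": -7.6},{"dp": [2.4,26.7,5],"yaw": -7.6}])

```text
clock: 8.02
eef_pos: [601.4, -21.3, 172.6]
tcp_rot: [3.141, 0.002, 1.678]
contact_force: [-1.6, -7.4, 3.0]
opening: 0.137
grasp_force: 31.6
```

>>> carry_out(targets=[{"dp": [-1,1,0],"yaw": -0.3},{"dp": [-1,2,0],"yaw": -0.6},{"dp": [-1,3,0],"yaw": -0.9},{"dp": [-1,4,0],"yaw": -1.2},{"dp": [-1,4,0],"yaw": -1.2},{"dp": [-1,4,0],"yaw": -1.2}])

```text
clock: 8.78
eef_pos: [605.1, -20.9, 172.4]
tcp_rot: [-3.142, 0.001, 1.698]
contact_force: [-1.5, -5.8, 1.7]
opening: 0.139
grasp_force: 31.5
```

>>> carry_out(targets=[{"dp": [-0.7,0.5,0],"yaw": -0.1},{"dp": [-0.7,1,0],"yaw": -0.3},{"dp": [-0.7,1.5,0],"yaw": -0.4},{"dp": [-0.7,2,0],"yaw": -0.5},{"dp": [-0.7,2,0],"yaw": -0.5}])

```text
clock: 9.4
eef_pos: [607.0, -20.8, 172.2]
tcp_rot: [-3.141, 0.0, 1.707]
contact_force: [-2.4, -4.1, 0.5]
opening: 0.135
grasp_force: 31.4
```

>>> carry_out(targets=[{"dp": [-0.3,0.5,0],"yaw": -0.1},{"dp": [-0.3,1,0],"yaw": -0.2},{"dp": [-0.3,1,0],"yaw": -0.2}])

```text
clock: 9.78
eef_pos: [607.1, -20.8, 172.1]
tcp_rot: [-3.14, -0.0, 1.71]
contact_force: [-6.4, -2.2, 3.2]
opening: 0.136
grasp_force: 31.8
```

The wall is felt at x≈607.1, with the force rising to 6 N. I'll back off about 1 mm to the notch centre and lower carefully.

>>> carry_out(targets=[{"dp": [0,-1,0],"yaw": 0.2},{"dp": [0,-1.8,0],"yaw": 0.3},{"dp": [-0.4,-1.8,1.5],"yaw": 0.3},{"dp": [-0.8,-1.8,3],"yaw": 0.3},{"dp": [-1.2,-1.8,4.5],"yaw": 0.3},{"dp": [-1.8,-1.8,6.5],"yaw": 0.3},{"dp": [-1.8,-1.8,6.5],"yaw": 0.3}])

```text
clock: 10.65
eef_pos: [606.5, -23.1, 165.6]
tcp_rot: [-3.141, 0.0, 1.704]
contact_force: [-2.2, -2.6, 0.7]
opening: 0.133
grasp_force: 31.3
```

>>> carry_out(targets=[{"dp": [-0.5,0,2],"yaw": 0},{"dp": [-1.1,0,4],"yaw": 0},{"dp": [-1.7,0,6],"yaw": 0},{"dp": [-2.3,0,8],"yaw": 0},{"dp": [-2.3,0,8],"yaw": 0}])

```text
clock: 11.28
eef_pos: [606.8, -25.3, 157.6]
tcp_rot: [-3.141, 0.0, 1.704]
contact_force: [-2.5, -2.9, 0.3]
opening: 0.133
grasp_force: 31.4
```

>>> carry_out(targets=[{"dp": [-0.3,0,1],"yaw": 0},{"dp": [-0.5,0,1.8],"yaw": 0},{"dp": [-0.5,0,1.8],"yaw": 0}])

```text
clock: 11.65
eef_pos: [607.2, -25.6, 156.4]
tcp_rot: [3.141, -0.0, 1.705]
contact_force: [-2.8, -1.7, 3.1]
opening: 0.135
grasp_force: 31.8
```

>>> carry_out(targets=[{"dp": [0,0,0],"yaw": 0},{"dp": [0,0,0],"yaw": 0},{"dp": [0,0,0],"yaw": 0},{"dp": [0,0,0],"yaw": 0},{"dp": [0,0,0],"yaw": 0}], fingers=0)

```text
clock: 12.28
eef_pos: [606.9, -25.7, 156.0]
tcp_rot: [3.142, -0.0, 1.705]
contact_force: [-0.5, -0.5, -0.1]
opening: 0.501
grasp_force: 0.0
```

>>> carry_out(targets=[{"dp": [0,0,-20],"yaw": 0},{"dp": [0,0,-45],"yaw": 0},{"dp": [0,0,-90],"yaw": 0},{"dp": [0,0,-144],"yaw": 0},{"dp": [-40,0,-144],"yaw": 0},{"dp": [-90,0,-144],"yaw": 0},{"dp": [-90,0,-144],"yaw": 0},{"dp": [-90,0,-144],"yaw": 0}])

```text
clock: 13.28
eef_pos: [618.6, -114.7, 299.7]
tcp_rot: [-3.141, -0.001, 1.704]
contact_force: [-0.7, -0.6, -0.7]
opening: 0.503
grasp_force: 0.0
```

```bash
python3 - <<'E'
from rig import r
from h import *
c=r.get_calibration("wrist");im=r.grab_frame("wrist")[:,:,::-1].copy();cv2.imwrite("pics/w5.png",im)
s=r.sense();print(s["eef_pos"],s["contact_force"],s["clock"])
cv2.imwrite("pics/w5b.png",cv2.resize(im[0:270,80:440],(800,600),interpolation=2))
E
```

```text
[ 618.68181344 -114.24924711  299.78086503] [ 0.19125702 -0.35482201 -0.05542116] 13.325
```

View pics/w5b.png

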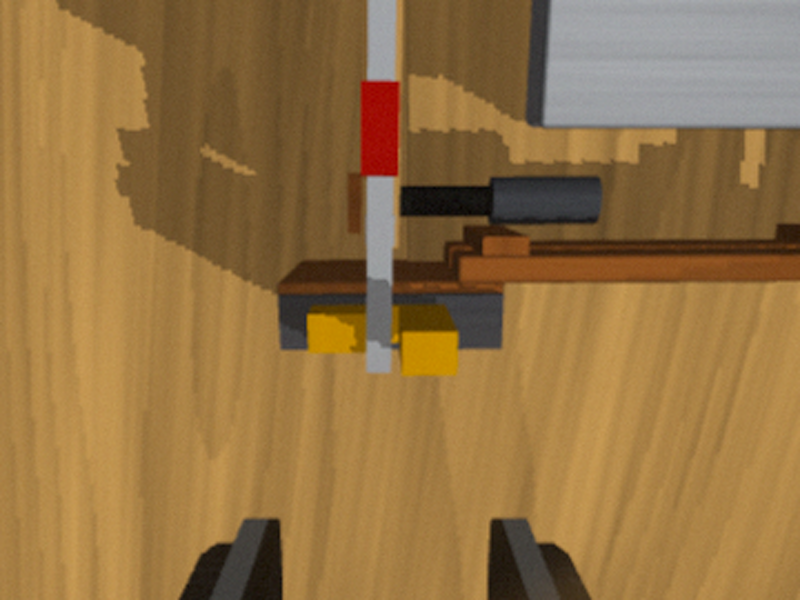

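The bar (x≈380, end at y=373) lies in the notch between the land (308–358) and the back wall (400–457). The fin was let go at its resting height, the buffer is pressed, and the robot is clear.

```bash
python3 -c "
from rig import r
print(r.sign_off())"
```

```text
the job is handed in; nothing more can be done
None
```

The gate is shut and the latch bar sits fully home in the keeper's notch, holding against the buffer with the robot clear; the job was handed in at about 13 s, with no sensed force above about 8 N.

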